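# Clear the cable hatch by sliding, and lock it

### The arm

A 6-joint arm with a two-finger parallel gripper is mounted at the origin on the work surface. World frame = base frame: x ahead of the robot, y to its left, z up, the work surface at z = 0. Lengths are in mm, angles in degrees, forces in N, time in s.
With the tool pointing down it reaches from about 300 to 850 mm from the base axis. Payload 4.2 kg.
Tool frame: the origin (TCP) lies midway between the tips of the shut fingers; the grasp point (between the pads) lies env.hold_point_z behind it (env.hold_point_z is the distance from the TCP to the grasp point, in mm); z points along the fingers, y is the line along which they close (so a half turn about z gives the same grasp; the last joint's range is limited). The gripper opens to 91 mm and grips with 3 to 60 N. Pads are 32 mm wide; open, the fingers measure 118 mm over their backs; the gripper's body (76 mm by 178 mm) begins 60 mm behind the grasp point.
Start: joints at [-69.271, 18.312, 89.639, -0, 72.044, -1.146], TCP at [214.244, -533.613, 213.976] pointing down, gripper open.
Joint ranges: [-177.97, 177.97], [-48.28, 115.42], [12.27, 149.76], [-77.06, 257.06], [2.81, 150.46], [-146.56, 146.56]. Speed limits (degrees/s): [147.25, 147.25, 180, 180, 180, 180].

### API

Orientations are given as [roll, pitch, yaw] about the fixed x, y, z axes, in that order (R = Rz(yaw) Ry(pitch) Rx(roll)).
In Python, from workcell import env, viewer, spotter gives the robot as it stands.
- The arm moves only by the tool apply_moves, never from a script. Its arguments are lists of equal length, an entry for each row: "delta_pos": the shift along the world's x, y, z normalised to -1 to 1, where 1 is 120 mm, a list of three; "rot": the turn, a rotation vector about the world's x, y, z normalised to -1 to 1, where 1 is 1.5 rad, a list of three; "hand": the opening, from 0 (shut) to 1 (fully open). A call has 1 to 10 rows; each row is the pose to reach, as a shift and turn from the pose commanded when the call began; what a row does not reach only later rows make up. A row lasts 1/12 s, in which the tool goes at most 41.7 mm and 7.16 degrees, less where a joint would pass 70% of its speed; a pose out of reach is approached as far as the arm can. A call with a number of a shift or a turn outside -1 to 1 is refused whole. A call with a gripper value outside its range is refused whole. The fingers move at their own pace and stop on an object; "newtons" is the grip in N (left out, the last holds). Time passes only in rows, so rows that repeat a pose let the fingers close. It gives the time, the measured TCP pose, the force, the opening and the grip force at its end, in the units of the state.
- env.state(): the state, without advancing time (a new reading comes with each control period).
- viewer.grab_frame(name): name is "scene" or "top" or "wrist"; returns a dict with "pixels" (400x640x3 uint8, red, green, blue), "camera_matrix" (3x3 intrinsics, pixels), "R" (3x3) and "t" (3): a world point X has camera coordinates R X + t; the wrist camera has in their place "mount" (4x4, takes a point from camera to tool coordinates, whose origin is the TCP and whose axes are the flange's). Camera axes: x right, y down, z forward; pixel columns grow to the right and rows downward; lengths in mm; the calibration is good to about 2 mm. The wrist camera is an equidistant fisheye: a pixel r from the principal point sees the ray r / f radians off the axis. A picture is of the moment at which its call begins: read the wrist's pose just before it. There is no depth.
- env.job_done(): hands the job in; it is judged then, once.
Trained networks look in a picture, given as the dict that the camera call returned (one of the last four; its "shot" number tells which), for a name from the list of things; names that differ only in an ending like _2 or _b are one class to them, and where a whole thing is asked for, a point or a joint stands for the part that bears it (a point fixed in the world has none). Each returns a list of dicts, best first, with "score" (0 to 1); they miss things now and then, are a little off and sometimes report something else, mostly with a low value. They report only what shows in the picture. A call takes as long as a camera call. They do not tell look-alikes from the thing itself.
- spotter.trace(picture, query): "mask" (400x640 bool, what is visible of it) and "box" ([centre column, centre row, width, height] in pixels, round what is visible of it).
- spotter.landmark_of(picture, query): "position" ([column, row] in pixels: a listed point, or the origin of a listed thing).
The state is a dict: "time_s": time; "qpos": joint angles; "qvel": joint speeds; "effort": joint torques, N m; "ee_pos": TCP position; "ee_rot": TCP orientation; "force": force on the tool from outside, world axes, zero at the start; "torque": the same for the moment, N m; "gripper_width": finger opening in mm; "gripper_force": force on a finger pad.
Only numpy, scipy, OpenCV 4.12 (cv2) and the standard library are available. Lean on these libraries where they do the work, as an engineer would, in place of code of your own. Each camera call takes 0.05 s, during which the arm holds its last target. There are 200 camera calls.

### The job

The white pen pot covers the hatch lock in the shelf board and the steel tumbler stands on the pot's blue mark; both are brim-full, so slide them along the board without lifting or tipping them and without shifting the small things around: first the tumbler to the middle of the yellow mark, then the pot to the middle of the blue mark. Then take the red key from its holder, push its blade fully into the uncovered slot, turn the lock clockwise (seen from above) a quarter turn to its stop, and leave the key standing in the slot.

Things in the scene. Friction and masses are not known exactly. Their poses are not given: they have to be found in the camera images.
- board: Light wooden shelf board, fixed, 300 mm (its x) by 580 mm (its y) and 22 mm thick, lying on the planks. Origin: centre of its underside; its top is 22 mm higher. The lock is in its middle (a 36 mm round hole). Its place and yaw vary; its top is smooth and level.
- lock_slot (a point): Centre of the slot mouth of the brass lock head (34 mm across), sunk 1.5 mm below the board's top, under the pot at the start. The slot runs along this point's x axis, through the whole head, 6 mm wide and 11 mm deep; the frame turns with the lock.
- lock (a joint): Angle of the lock: grows as it turns clockwise seen from above, from 0 (open) to the hard stop at 1.571 rad (locked, a quarter turn); starts at 0 to 0.2. Stiff friction of about 0.06 N m; stays where it is left. At 0 the slot lies along the board's x axis.
- pot_center (a point): Centre (half-way up) of the loose white ceramic pen pot: upright cylinder, 64 mm diameter, 95 mm tall, about 0.45 kg (0.3 to 0.65), filled to the brim with pencil stubs and pins that do not stand above its rim. Its 60 mm felt foot glides on the board (friction about 0.3); gripped with 15 to 45 N about 60 mm above its base it slides upright. Centre 47.5 mm above its base.
- tumbler_center (a point): Centre (half-way up) of the loose stainless steel tumbler: upright cylinder, 64 mm diameter, 95 mm tall, about 0.35 kg (0.25 to 0.5), full of clips that do not stand above its rim. Its 60 mm felt foot glides on the board (friction about 0.3); gripped with 15 to 45 N about 60 mm above its base it slides upright. Centre 47.5 mm above its base.
- mark_blue: Flat round blue mark, 100 mm diameter, fixed on the board's top, thin as paint: things slide over it. Origin: its centre. Place for the pot; the tumbler stands on it at the start.
- mark_yellow: Flat round yellow mark, 100 mm diameter, fixed on the board's top, thin as paint. Origin: its centre. Place for the tumbler.
- key_center (a point): Centre of the red handle of the loose key, 60 g, which stands upright in the holder. Handle 12 mm thick (its x) by 28 mm wide (its y) by 60 mm tall (its z). A flat steel blade, 3 mm thick (x), 24 mm wide (y) and 10 mm long, points down from the middle of the handle's lower end; the blade's end is 40 mm below this point. Fully in the lock slot, the handle's lower end rests on the brass head.
- key_tip (a point): Middle of the lower end of the key's blade; axes as those of key_center.
- holder: Dark wooden key holder, fixed on the planks, 60 by 60 by 24 mm, with a pocket in its top 10 mm deep in use in which the key's blade stands loosely (1 mm play each side); lift the key straight up 15 mm or more to free it. Origin: centre of its underside. Stands to the left or right of the board.
- jar_c (a point): Bystander: centre of a small green glass jar, loose, 44 mm diameter, 36 mm tall, on the board.
- sharpener_c (a point): Bystander: centre of an orange plastic sharpener, loose, 26 mm (its x) by 40 mm (its y) by 24 mm tall, on the board beside the pot.
- eraser_c (a point): Bystander: centre of a white eraser with a blue sleeve, loose, 20 mm (its x) by 44 mm (its y) by 14 mm tall, on the board.
- pencil_case: Bystander: blue plastic pencil case, loose, 190 mm (its x) by 65 mm (its y) by 40 mm tall, on the planks at the side of the board away from the holder. Origin: centre of its underside.
- tin: Bystander: round aluminium tin, loose, 36 mm diameter, 18 mm tall, near a front corner of the board. Origin: centre of its underside.
- tape: Bystander: small roll of yellow tape lying flat, loose, 38 mm diameter, 16 mm tall, near the other front corner of the board. Origin: centre of its underside.
- sticky: Flat green sticky note, 50 by 50 mm, stuck to the board, thin as paint: things slide over it. Origin: its centre.
- pot: The pot's body; origin at the centre of its underside.
- tumbler: The tumbler's body; origin at the centre of its underside.
- key: The key's body; origin at the blade's end, the same point as key_tip.
Mind the look-alikes: they are no part of the job. Leave any green or orange look-alike of the pot alone.

How it is judged (in metres and radians):
On the way, in this order (a step that is already met when the one before it is completed fails the run):
1. the tumbler stands on the middle of the yellow mark (horizontal distance between tumbler_center and mark_yellow below 0.015 m), for 0.2 s.
2. the pot stands on the middle of the blue mark (horizontal distance between pot_center and mark_blue below 0.015 m), for 0.2 s.
3. the key's blade is in the slot of the lock, still open (horizontal distance between key_tip and lock_slot below 0.008 m and z of key_tip in the frame of board below 0.0155 m and value of joint lock below 0.7 rad), for 0.1 s.
4. the lock is turned to its stop with the key in it (horizontal distance between key_tip and lock_slot below 0.008 m and z of key_tip in the frame of board below 0.0155 m and value of joint lock above 1.36 rad), for 0.1 s.
At the end, for the whole second after the job is handed in: Tumbler centred on the yellow mark and pot on the blue mark, each within 15 mm, upright and at rest; the lock turned past 1.36 rad (of 1.571); the key left standing upright (within 0.25 rad) with its blade in the slot (at least 6.5 mm below the board's top, within 8 mm of the lock's centre) (all of step 4 and horizontal distance between tumbler_center and mark_yellow below 0.015 m and horizontal distance between pot_center and mark_blue below 0.015 m and angle between key_center's own z axis and vertical below 0.25 rad and angle between each of pot_center, tumbler_center's own z axis and vertical below 0.05 rad and linear speed of each of pot, tumbler, key below 0.02 m/s); the robot touches nothing.
It fails at once if the pot or the tumbler is lifted (6 mm or more off the board) (z of any of pot_center, tumbler_center in the frame of board above 0.0755 m).
It fails at once if the pot or the tumbler is tipped by more than 0.2 rad (angle between any of pot_center, tumbler_center's own z axis and vertical above 0.2 rad).
It fails at once if the lock is turned without the key in it (velocity of joint lock above 0.3 rad/s and distance between key_tip and lock_slot above 0.025 m).
It fails at once if a bystander is shifted by more than 15 mm (distance of any of jar_c, sharpener_c, eraser_c, pencil_case, tin, tape from where it was at the start of the episode above 0.015 m).
It also fails if it takes over 72 s, if anything falls off the work surface, if the arm or the gripper's body presses on something with over 40 N, if the wrist force passes 120 N, or if a joint passes its speed limit or range.

## Working session

There is one attempt and no reset: what is moved stays moved. The work goes in short steps, Python scripts to look and compute and a tool call to move; the robot and the scene stay as the last step left them, time stands still between calls to the robot, and variables do not carry over. Pictures are saved under pics/ and viewed, at most 12 in all, crops included, and the job is handed in when it is done.

Besides the shell and the picture viewer there is one more tool, called after "Call:" in YAML: its name, and indented under it one key for each argument. apply_moves: Moves the arm, as the interface text tells. Its arguments: {"type":"object","properties":{"delta_pos":{"type":"array"},"rot":{"type":"array"},"hand":{"type":"array"},"newtons":{"type":"number"}},"required":["delta_pos","rot","hand"]}

```bash
mkdir -p pics; ls; cat > h.py <<'E'
import numpy as np, cv2
from workcell import env, viewer, spotter
from scipy.spatial.transform import Rotation as Rn
def save(p,n): cv2.imwrite(f'pics/{n}.png',cv2.cvtColor(p['pixels'],cv2.COLOR_RGB2BGR))
def pix2w(p,uv,z):
    K=np.array(p['camera_matrix']);R=np.array(p['R']);t=np.array(p['t'])
    d=R.T@np.linalg.solve(K,[uv[0],uv[1],1]);c=-R.T@t
    return c+d*(z-c[2])/d[2]
def w2pix(p,X):
    q=np.array(p['camera_matrix'])@(np.array(p['R'])@np.array(X,float)+np.array(p['t']));return q[:2]/q[2]
def wrist(p,uv,z,st):
    K=np.array(p['camera_matrix']);M=np.array(p['mount'])
    a=np.array([(uv[0]-K[0,2])/K[0,0],(uv[1]-K[1,2])/K[1,1]]);r=np.hypot(*a)
    d=np.array([*(a/max(r,1e-9)*np.sin(r)),np.cos(r)])
    Rt=Rn.from_euler('xyz',st['ee_rot'],degrees=True).as_matrix()
    d=Rt@M[:3,:3]@d;c=Rt@M[:3,3]+np.array(st['ee_pos'])
    return c+d*(z-c[2])/d[2]
E
python3 - <<'E'
from h import *
print(env.state()['ee_rot'],env.hold_point_z)
Z=dict(board=0,lock_slot=20.5,pot_center=69.5,tumbler_center=69.5,mark_blue=22,mark_yellow=22,key_center=64+10,holder=0,jar_c=40,sharpener_c=34,eraser_c=29,pencil_case=0,tin=0,tape=0,sticky=22)
for n in('top','scene'):
    p=viewer.grab_frame(n);save(p,n+'0');print(n,-np.array(p['R']).T@p['t'])
    for k,z in Z.items():
        for r in spotter.landmark_of(p,k)[:3]:
            if r['score']>.2: print(k,round(r['score'],2),np.round(r['position']),np.round(pix2w(p,r['position'],z)[:2],1))
E
```

```text
pics
[-1.79895323e+02 -1.46751082e-03  2.18700552e+01] 18.8
top [ 393.44606014   12.42888106 1154.71128202]
board 0.74 [307. 179.] [576.1  28.8]
board 0.54 [355. 168.] [607.8 -95.6]
lock_slot 0.64 [157. 213.] [475.1 401.5]
pot_center 0.95 [309. 181.] [560.4  22.1]
pot_center 0.68 [258. 262.] [363.2 136.7]
pot_center 0.63 [334. 272.] [342.5 -44.4]
tumbler_center 0.87 [224. 183.] [550.5 228.4]
mark_blue 0.69 [229. 183.] [556.7 225.6]
mark_blue 0.63 [224. 182.] [560.5 237.7]
mark_yellow 0.73 [391. 181.] [ 573.6 -185.1]
mark_yellow 0.55 [228. 185.] [551.6 225.6]
key_center 0.46 [485. 216.] [ 488.3 -404.6]
holder 0.7 [476. 217.] [ 489.2 -408.9]
holder 0.36 [477. 219.] [ 485.7 -412.2]
jar_c 0.68 [354. 165.] [608.7 -90.2]
sharpener_c 0.53 [321. 143.] [664.8  -6.4]
eraser_c 0.5 [263. 176.] [577.1 137.6]
pencil_case 0.93 [161. 215.] [472.6 398.1]
tin 0.62 [201. 217.] [470.8 297.1]
tape 0.58 [405. 243.] [ 418.6 -227.9]
sticky 0.67 [313. 220.] [468.7  10.1]
sticky 0.26 [153. 215.] [469.5 411.2]
scene [1008.59440669  533.29381026  821.73053991]
board 0.84 [309. 241.] [570.   21.4]
lock_slot 0.72
[... 278 characters left out ...]
[ 502.3 -384.7]
mark_blue 0.69 [374. 278.] [552.9 222.4]
mark_yellow 0.75 [256. 201.] [ 585.7 -174.5]
key_center 0.67 [231. 143.] [ 510.2 -378.6]
key_center 0.36 [285. 163.] [ 459.7 -187.9]
holder 0.62 [233. 156.] [ 496.9 -410. ]
jar_c 0.8 [267. 216.] [608.9 -93.4]
sharpener_c 0.78 [276. 250.] [663.8   6.1]
eraser_c 0.45 [344. 260.] [567.2 142.3]
pencil_case 0.94 [462. 306.] [460.2 404.1]
pencil_case 0.73 [234. 156.] [ 494.4 -408. ]
pencil_case 0.34 [380. 281.] [537.1 229.2]
tin 0.66 [381. 277.] [527.6 224.5]
tin 0.58 [423. 275.] [451.2 292.6]
tin 0.54 [335. 214.] [454.3   2.7]
tape 0.51 [283. 167.] [ 421.2 -252.1]
sticky 0.82 [334. 212.] [466.1  10. ]
sticky 0.62 [232. 155.] [ 510.9 -390.1]
```

```bash
python3 - <<'E'
import cv2
a=cv2.imread('pics/top0.png')[110:310,120:520];cv2.imwrite('pics/top0c.png',cv2.resize(a,None,fx=2,fy=2,interpolation=cv2.INTER_CUBIC))
E
```

```text
(no output)
```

View pics/top0c.png

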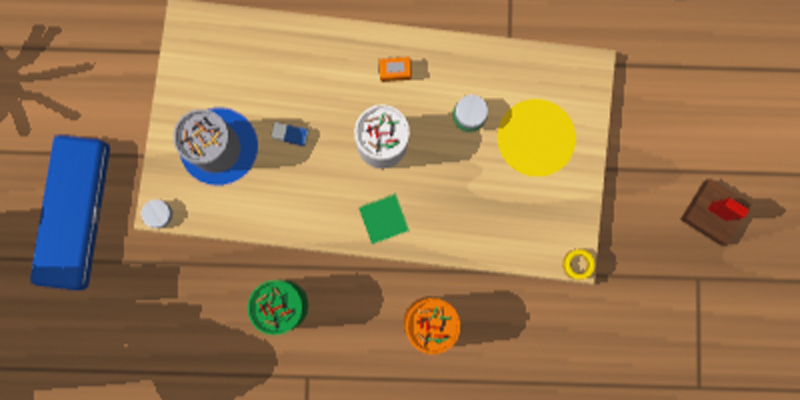

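View pics/scene0.png

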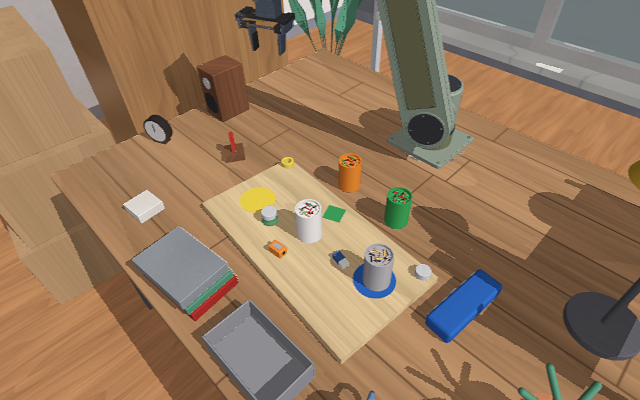

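The top view shows the white pot at crop (382,135), the tumbler at (203,138) on blue, yellow at (537,138), the jar at (470,112), the eraser at (290,132) and the sharpener at (395,68). The look-alikes are green (277,307) and orange (433,325). The red key is in its holder at (730,210).

The candidates, in top-crop pixels:
- **Pot:** white (382,135), green (277,307) or orange (433,325). I choose the white one, which is in the board's middle.
- **Tumbler:** steel (203,138). The tin (157,212) is a small disc and the wrong size.

The free lane runs in front of the pot, at x≈475.

Call:
apply_moves:
  delta_pos:
    - [0.4,0.9,0]
    - [0.4,0.9,0]
    - [0.4,0.9,0]
    - [0.4,0.9,0]
  rot:
    - [0,0,-0.127]
    - [0,0,-0.127]
    - [0,0,-0.127]
    - [0,0,-0.127]
  hand: [1,1,1,1]

```text
time_s: 1.93
ee_pos: [263.4, -420.3, 214.1]
ee_rot: [-179.8, -0.1, 11.2]
force: [-0.3, 0.2, -0.4]
gripper_width: 91.2
gripper_force: 0.0
```

Call:
apply_moves:
  delta_pos:
    - [0.4,0.9,0]
    - [0.4,0.9,0]
    - [0.4,0.9,0]
    - [0.4,0.9,0]
  rot:
    - [0,0,-0.127]
    - [0,0,-0.127]
    - [0,0,-0.127]
    - [0,0,-0.127]
  hand: [1,1,1,1]

```text
time_s: 2.27
ee_pos: [311.5, -313.0, 214.1]
ee_rot: [-179.8, -0.0, 0.3]
force: [-1.1, 0.2, -0.9]
gripper_width: 91.3
gripper_force: 0.0
```

Call:
apply_moves:
  delta_pos:
    - [0.4,0.9,0]
    - [0.4,0.9,0]
    - [0.4,0.9,0]
    - [0.4,0.9,0]
  rot:
    - [0,0,0]
    - [0,0,0]
    - [0,0,0]
    - [0,0,0]
  hand: [1,1,1,1]

```text
time_s: 2.6
ee_pos: [359.8, -206.1, 214.2]
ee_rot: [-179.9, -0.1, 0.4]
force: [0.1, -0.1, 0.5]
gripper_width: 91.6
gripper_force: 0.0
```

Call:
apply_moves:
  delta_pos:
    - [0.4,0.9,0]
    - [0.4,0.9,0]
    - [0.4,0.9,0]
    - [0.4,0.9,0]
  rot:
    - [0,0,0]
    - [0,0,0]
    - [0,0,0]
    - [0,0,0]
  hand: [1,1,1,1]

```text
time_s: 2.93
ee_pos: [408.6, -98.6, 214.3]
ee_rot: [-179.9, -0.1, 0.4]
force: [1.2, -0.9, -0.4]
gripper_width: 91.6
gripper_force: 0.0
```

Call:
apply_moves:
  delta_pos:
    - [0.4,0.9,0]
    - [0.4,0.9,0]
    - [0.4,0.9,0]
    - [0.4,0.9,0]
  rot:
    - [0,0,0]
    - [0,0,0]
    - [0,0,0]
    - [0,0,0]
  hand: [1,1,1,1]

```text
time_s: 3.27
ee_pos: [457.2, 9.1, 214.1]
ee_rot: [-179.9, -0.1, 0.3]
force: [0.3, 0.4, -0.2]
gripper_width: 91.1
gripper_force: 0.0
```

Call:
apply_moves:
  delta_pos:
    - [0.4,0.9,0]
    - [0.4,0.9,0]
    - [0.4,0.9,0]
    - [0.4,0.9,0]
  rot:
    - [0,0,0]
    - [0,0,0]
    - [0,0,0]
    - [0,0,0]
  hand: [1,1,1,1]

```text
time_s: 3.6
ee_pos: [505.6, 117.1, 213.7]
ee_rot: [-179.9, -0.1, 0.2]
force: [0.8, -0.1, -0.5]
gripper_width: 91.4
gripper_force: 0.0
```

```bash
python3 - <<'E'
from h import *
st=env.state();print(st['time_s'],np.round(st['ee_pos'],1),np.round(st['ee_rot'],2))
p=viewer.grab_frame('wrist');save(p,'w1')
K=np.array(p['camera_matrix'])
for k,z in dict(tumbler_center=69.5,pot_center=69.5,mark_blue=22,eraser_c=29,mark_yellow=22,sharpener_c=34,jar_c=40,sticky=22,tin=22).items():
    for r in spotter.landmark_of(p,k)[:2]:
        print(k,round(r['score'],2),np.round(r['position']),np.round(wrist(p,r['position'],z,st)[:2],1))
# marks and board from the first top picture calib
q=viewer.grab_frame('top')
import cv2
im=cv2.cvtColor(cv2.imread('pics/top0.png'),cv2.COLOR_BGR2HSV)
m=cv2.inRange(im,(22,180,120),(32,255,255));m[:, :360]=0;m[:,415:]=0;m[225:]=0
c=max(cv2.findContours(m,0,2)[0],key=cv2.contourArea)
W=np.array([pix2w(q,x[0],22)[:2] for x in cv2.convexHull(c)],np.float32);print('yellow',cv2.minEnclosingCircle(W))
m=cv2.inRange(im,(100,150,60),(125,255,255));m[:, :205]=0;m[:,252:]=0
c=max(cv2.findContours(m,0,2)[0],key=cv2.contourArea)
W=np.array([pix2w(q,x[0],22)[:2] for x in cv2.convexHull(c)],np.float32);print('blue',cv2.minEnclosingCircle(W))
for u in [(168,0),(617,50),(597,283),(135,230)]:print(np.round(pix2w(q,(120+u[0]/2,110+u[1]/2),22)))
E
```

```text
3.6 [505.6 117.1 213.7] [-1.799e+02 -1.500e-01  2.500e-01]
eraser_c 0.7 [303. 117.] [573.9 137.4]
mark_yellow 0.92 [534. 125.] [ 581.8 -177.7]
sharpener_c 0.6 [422.  50.] [657.6   1. ]
jar_c 0.71 [492. 100.] [606.1 -91.8]
jar_c 0.71 [402. 203.] [474.3  18.8]
sticky 0.94 [404. 202.] [470.2  11.6]
sticky 0.63 [184. 201.] [470.5 297.7]
tin 0.86 [185. 204.] [465.3 295.7]
yellow ((580.2450561523438, -177.43130493164062), 49.884613037109375)
blue ((557.0052490234375, 224.8743896484375), 48.513065338134766)
[745. 298.  22.]
[ 696. -281.   22.]
[ 398. -256.   22.]
[448. 323.  22.]
```

View pics/w1.png

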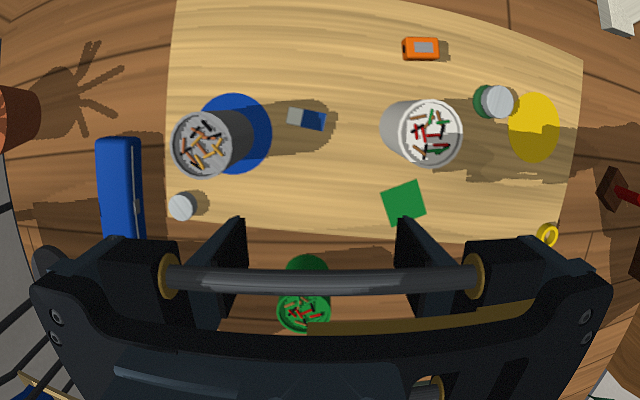

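The wrist view confirms the layout: tumbler rim at (206,145), white pot at (430,132), eraser at (308,118) and sticky note at (404,202). I'm approaching the tumbler.

Call:
apply_moves:
  delta_pos:
    - [0.39,0.93,0]
    - [0.39,0.93,0]
    - [0.39,0.93,0]
    - [0.39,0.93,0]
    - [0.39,0.93,-0.25]
    - [0.39,0.93,-0.5]
    - [0.39,0.93,-0.5]
    - [0.39,0.93,-0.5]
  rot:
    - [0,0,0]
    - [0,0,0]
    - [0,0,0]
    - [0,0,0]
    - [0,0,0]
    - [0,0,0]
    - [0,0,0]
    - [0,0,0]
  hand: [1,1,1,1,1,1,1,1]

```text
time_s: 4.82
ee_pos: [548.0, 225.3, 153.0]
ee_rot: [179.9, 0.2, 0.0]
force: [-0.3, 0.4, 1.5]
gripper_width: 91.2
gripper_force: 0.0
```

```bash
python3 - <<'E'
from h import *
st=env.state();print(st['time_s'],np.round(st['ee_pos'],1))
p=viewer.grab_frame('scene');save(p,'s1')
for r in spotter.landmark_of(p,'tumbler_center')[:2]: print(r,pix2w(p,r['position'],69.5))
q=cv2.imread('pics/top0.png')
class D(dict):pass
t=viewer.grab_frame('top')
for n,u in dict(tum=(221.5,179),pot=(311.3,176.5)).items(): print(n,pix2w(t,u,117))
i=cv2.imread('pics/s1.png')[160:320,270:470];cv2.imwrite('pics/s1c.png',cv2.resize(i,None,fx=3,fy=3))
E
```

```text
4.8167 [548.  225.3 153. ]
{'position': [378.6, 267.0], 'score': 0.75} [550.4940203  230.10801042  69.5       ]
{'position': [309.1, 237.5], 'score': 0.54} [599.42645051  56.67996981  69.5       ]
tum [552.17637688 224.68138535 117.        ]
pot [564.04146084  16.40723508 117.        ]
```

View pics/s1c.png

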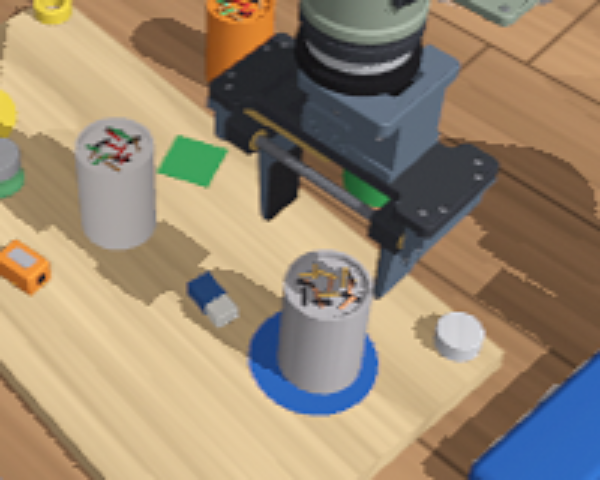

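The crop shows the fingers open on both sides of the steel tumbler (rim at crop 327,285), with the jar, eraser and tin clear. Next I go down and grip.

Call:
apply_moves:
  delta_pos:
    - [0.02,0.01,-0.25]
    - [0.02,0.01,-0.5]
    - [0.02,0.01,-0.75]
    - [0.02,0.01,-0.75]
    - [0.02,0.01,-0.75]
    - [0.02,0.01,-0.75]
    - [0.02,0.01,-0.75]
    - [0.02,0.01,-0.75]
    - [0.02,0.01,-0.75]
    - [0.02,0.01,-0.75]
  rot:
    - [0,0,0]
    - [0,0,0]
    - [0,0,0]
    - [0,0,0]
    - [0,0,0]
    - [0,0,0]
    - [0,0,0]
    - [0,0,0]
    - [0,0,0]
    - [0,0,0]
  hand: [1,1,1,1,0.6,0.6,0.6,0.6,0.6,0.6]
  newtons: 28

```text
time_s: 5.8
ee_pos: [552.9, 228.1, 66.2]
ee_rot: [-179.9, -0.2, 0.0]
force: [-0.4, 1.3, 6.2]
gripper_width: 64.0
gripper_force: 28.0
```

Call:
apply_moves:
  delta_pos:
    - [-0.06,-0.03,0]
    - [-0.14,-0.06,0]
    - [-0.22,-0.1,0]
    - [-0.3,-0.14,0]
    - [-0.38,-0.18,0]
    - [-0.44,-0.22,0]
    - [-0.49,-0.25,0]
    - [-0.52,-0.27,0]
    - [-0.52,-0.27,0]
  rot:
    - [0,0,0]
    - [0,0,0]
    - [0,0,0]
    - [0,0,0]
    - [0,0,0]
    - [0,0,0]
    - [0,0,0]
    - [0,0,0]
    - [0,0,0]
  hand: [0.6,0.6,0.6,0.6,0.6,0.6,0.6,0.6,0.6]

```text
time_s: 6.55
ee_pos: [491.0, 195.3, 66.2]
ee_rot: [-179.9, -0.4, 0.0]
force: [2.6, 1.2, 7.9]
gripper_width: 63.6
gripper_force: 28.0
```

Call:
apply_moves:
  delta_pos:
    - [0,-0.06,0]
    - [-0.01,-0.16,0]
    - [-0.02,-0.27,0]
    - [-0.03,-0.38,0]
    - [-0.04,-0.49,0]
    - [-0.05,-0.6,0]
    - [-0.06,-0.7,0]
    - [-0.07,-0.8,0]
    - [-0.075,-0.89,0]
    - [-0.075,-0.96,0]
  rot:
    - [0,0,0]
    - [0,0,0]
    - [0,0,0]
    - [0,0,0]
    - [0,0,0]
    - [0,0,0]
    - [0,0,0]
    - [0,0,0]
    - [0,0,0]
    - [0,0,0]
  hand: [0.6,0.6,0.6,0.6,0.6,0.6,0.6,0.6,0.6,0.6]

```text
time_s: 7.38
ee_pos: [481.8, 80.6, 66.2]
ee_rot: [-179.8, -0.3, -0.1]
force: [0.4, 6.8, 10.2]
gripper_width: 63.3
gripper_force: 28.0
```

Call:
apply_moves:
  delta_pos:
    - [0,-0.09,0.008]
    - [-0.01,-0.19,0.008]
    - [-0.02,-0.29,0.008]
    - [-0.03,-0.39,0.008]
    - [-0.04,-0.49,0.008]
    - [-0.05,-0.6,0.008]
    - [-0.06,-0.7,0.008]
    - [-0.07,-0.8,0.008]
    - [-0.075,-0.89,0.008]
    - [-0.075,-0.96,0.008]
  rot:
    - [0,0,0]
    - [0,0,0]
    - [0,0,0]
    - [0,0,0]
    - [0,0,0]
    - [0,0,0]
    - [0,0,0]
    - [0,0,0]
    - [0,0,0]
    - [0,0,0]
  hand: [0.6,0.6,0.6,0.6,0.6,0.6,0.6,0.6,0.6,0.6]

```text
time_s: 8.22
ee_pos: [471.4, -35.7, 66.1]
ee_rot: [-179.9, -0.1, -0.0]
force: [-0.3, 7.0, 9.3]
gripper_width: 63.6
gripper_force: 28.0
```

Call:
apply_moves:
  delta_pos:
    - [0,-0.09,0]
    - [-0.01,-0.19,0]
    - [-0.02,-0.29,0]
    - [-0.03,-0.39,0]
    - [-0.04,-0.49,0]
    - [-0.05,-0.6,0]
    - [-0.05,-0.7,0]
    - [-0.05,-0.8,0]
    - [-0.05,-0.89,0]
    - [-0.05,-0.96,0]
  rot:
    - [0,0,0]
    - [0,0,0]
    - [0,0,0]
    - [0,0,0]
    - [0,0,0]
    - [0,0,0]
    - [0,0,0]
    - [0,0,0]
    - [0,0,0]
    - [0,0,0]
  hand: [0.6,0.6,0.6,0.6,0.6,0.6,0.6,0.6,0.6,0.6]

```text
time_s: 9.05
ee_pos: [465.0, -150.6, 66.2]
ee_rot: [-179.9, -0.1, -0.0]
force: [-0.4, 7.6, 11.1]
gripper_width: 63.4
gripper_force: 28.0
```

```bash
python3 - <<'E'
from h import *
st=env.state();print(st['time_s'],np.round(st['ee_pos'],1))
for n in('scene','top'):
  p=viewer.grab_frame(n);save(p,n+'2')
  for k,z in dict(tumbler_center=69.5,pot_center=69.5,jar_c=40).items():
    for r in spotter.landmark_of(p,k)[:2]: print(n,k,round(r['score'],2),np.round(pix2w(p,r['position'],z),1))
E
```

```text
9.05 [ 465.  -150.6   66.2]
scene tumbler_center 0.75 [ 470.  -149.6   69.5]
scene pot_center 0.93 [567.5  21.5  69.5]
scene pot_center 0.88 [361.3 -15.5  69.5]
scene jar_c 0.75 [480.3  25.4  40. ]
scene jar_c 0.66 [ 482.2 -431.2   40. ]
top tumbler_center 0.72 [ 479.5 -381.6   69.5]
top tumbler_center 0.49 [ 485.  -387.2   69.5]
top pot_center 0.95 [370.4 133.4  69.5]
top pot_center 0.83 [563.3  15.6  69.5]
top jar_c 0.79 [609.6 -96.   40. ]
```

Call:
apply_moves:
  delta_pos:
    - [0.05,-0.04,0]
    - [0.14,-0.08,0]
    - [0.25,-0.12,0]
    - [0.36,-0.16,0]
    - [0.47,-0.2,0]
    - [0.58,-0.22,0]
    - [0.69,-0.22,0]
    - [0.8,-0.22,0]
    - [0.89,-0.22,0]
    - [0.95,-0.22,0]
  rot:
    - [0,0,0]
    - [0,0,0]
    - [0,0,0]
    - [0,0,0]
    - [0,0,0]
    - [0,0,0]
    - [0,0,0]
    - [0,0,0]
    - [0,0,0]
    - [0,0,0]
  hand: [0.6,0.6,0.6,0.6,0.6,0.6,0.6,0.6,0.6,0.6]

```text
time_s: 10.28
ee_pos: [576.2, -177.9, 66.4]
ee_rot: [180.0, 0.4, 0.1]
force: [-10.6, -0.5, 16.4]
gripper_width: 64.0
gripper_force: 28.0
```

Call:
apply_moves:
  delta_pos:
    - [0,0,0]
    - [0,0,0]
    - [0,0,0]
  rot:
    - [0,0,0]
    - [0,0,0]
    - [0,0,0]
  hand: [0.6,0.6,0.6]

```text
time_s: 10.53
ee_pos: [577.5, -178.0, 66.2]
ee_rot: [179.9, 0.1, 0.1]
force: [-4.0, 0.4, 10.9]
gripper_width: 63.6
gripper_force: 28.0
```

```bash
python3 - <<'E'
from h import *
st=env.state();print(st['time_s'],np.round(st['ee_pos'],1))
p=viewer.grab_frame('scene');save(p,'s3')
for k,z in dict(tumbler_center=69.5,mark_yellow=22,mark_blue=22,jar_c=40).items():
    for r in spotter.landmark_of(p,k)[:2]: print(k,round(r['score'],2),np.round(r['position']),np.round(pix2w(p,r['position'],z),1))
print(w2pix(p,(580,-177.5,22)))
im=cv2.cvtColor(p['pixels'],cv2.COLOR_RGB2HSV)
m=cv2.inRange(im,(100,150,60),(125,255,255));m[:300,:340]=0;m[:,405:]=0
c=max(cv2.findContours(m,0,2)[0],key=cv2.contourArea)
W=np.array([pix2w(p,x[0],22)[:2] for x in cv2.convexHull(c)],np.float32);print('blue',cv2.minEnclosingCircle(W))
i=cv2.imread('pics/s3.png')[120:320,190:430];cv2.imwrite('pics/s3c.png',cv2.resize(i,None,fx=3,fy=3))
E
```

```text
10.5333 [ 577.5 -178.    66.2]
tumbler_center 0.78 [254. 185.] [ 576.6 -184.3   69.5]
tumbler_center 0.67 [305. 234.] [598.4  40.6  69.5]
mark_yellow 0.83 [255. 200.] [ 584.4 -180.6   22. ]
mark_blue 0.98 [376. 279.] [551.7 228.3  22. ]
mark_blue 0.26 [308. 234.] [567.3  14.   22. ]
jar_c 0.53 [270. 215.] [600.7 -91.   40. ]
[256.92962456 199.52855446]
blue ((555.3270874023438, 224.7044219970703), 49.044097900390625)
```

View pics/s3c.png

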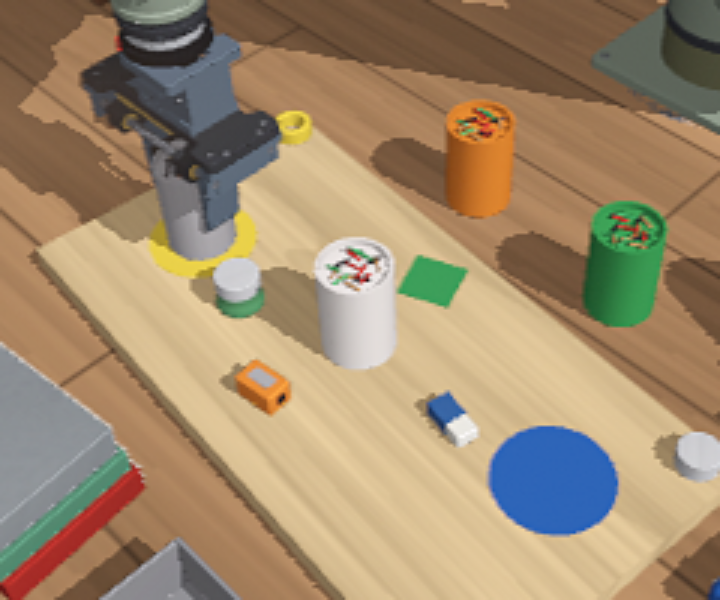

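The tumbler stands inside the yellow ring (foot at crop 200,235; mark centre 203,240). The small things have not moved, and the blue mark is clear at (553,480). I'm nudging it, releasing, and going on to the pot.

Call:
apply_moves:
  delta_pos:
    - [0.02,0,0]
    - [0.02,0,0]
    - [0.02,0,0]
    - [0.02,0,0.01]
    - [0.02,0,0.01]
    - [0.02,0,0.01]
    - [0.02,0,0.25]
    - [0.02,0,0.55]
    - [0.02,0,0.75]
    - [0.02,0,0.75]
  rot:
    - [0,0,0]
    - [0,0,0]
    - [0,0,0]
    - [0,0,0]
    - [0,0,0]
    - [0,0,0]
    - [0,0,0]
    - [0,0,0]
    - [0,0,0]
    - [0,0,0]
  hand: [0.6,0.6,1,1,1,1,1,1,1,1]

```text
time_s: 11.62
ee_pos: [584.7, -178.3, 160.5]
ee_rot: [179.8, -0.6, 0.1]
force: [1.1, -1.0, 0.2]
gripper_width: 91.1
gripper_force: 0.0
```

Call:
apply_moves:
  delta_pos:
    - [-0.07,0.25,0]
    - [-0.07,0.5,0]
    - [-0.07,0.82,0]
    - [-0.07,0.82,0]
  rot:
    - [0,0,0]
    - [0,0,0]
    - [0,0,0]
    - [0,0,0]
  hand: [1,1,1,1]

```text
time_s: 11.95
ee_pos: [572.1, -73.5, 154.1]
ee_rot: [-179.8, 0.1, 0.3]
force: [0.0, -0.7, 0.8]
gripper_width: 91.4
gripper_force: 0.0
```

Call:
apply_moves:
  delta_pos:
    - [-0.06,0.25,0]
    - [-0.06,0.5,0]
    - [-0.06,0.8,0]
    - [-0.06,0.8,0]
    - [-0.06,0.8,0]
  rot:
    - [0,0,0]
    - [0,0,0]
    - [0,0,0]
    - [0,0,0]
    - [0,0,0]
  hand: [1,1,1,1,1]

```text
time_s: 12.37
ee_pos: [565.5, 18.4, 154.2]
ee_rot: [180.0, 0.1, 0.2]
force: [0.0, -0.4, 0.0]
gripper_width: 91.2
gripper_force: 0.0
```

```bash
python3 - <<'E'
from h import *
st=env.state();print(st['time_s'],np.round(st['ee_pos'],1))
p=viewer.grab_frame('scene');save(p,'s4')
for k,z in dict(tumbler_center=69.5,mark_yellow=22,pot_center=69.5).items():
    for r in spotter.landmark_of(p,k)[:1]: print(k,round(r['score'],2),np.round(r['position']),np.round(pix2w(p,r['position'],z),1))
p=viewer.grab_frame('top')
for k,z in dict(tumbler_center=69.5,mark_yellow=22).items():
    for r in spotter.landmark_of(p,k)[:2]: print(k,round(r['score'],2),np.round(r['position']),np.round(pix2w(p,r['position'],z),1))
E
```

```text
12.3667 [565.5  18.4 154.2]
tumbler_center 0.86 [254. 187.] [ 580.8 -179.    69.5]
mark_yellow 0.79 [257. 201.] [ 583.2 -171.4   22. ]
pot_center 0.93 [395. 207.] [378.7 142.3  69.5]
tumbler_center 0.79 [391. 176.] [ 578.2 -177.6   69.5]
tumbler_center 0.72 [312. 178.] [569.5  13.6  69.5]
mark_yellow 0.9 [389. 182.] [ 570.2 -181.3   22. ]
```

Call:
apply_moves:
  delta_pos:
    - [0,0,-0.25]
    - [0,0,-0.5]
    - [0,0,-0.73]
    - [0,0,-0.73]
    - [0,0,-0.73]
    - [0,0,-0.73]
    - [0,0,-0.73]
    - [0,0,-0.73]
    - [0,0,-0.73]
    - [0,0,-0.73]
  rot:
    - [0,0,0]
    - [0,0,0]
    - [0,0,0]
    - [0,0,0]
    - [0,0,0]
    - [0,0,0]
    - [0,0,0]
    - [0,0,0]
    - [0,0,0]
    - [0,0,0]
  hand: [1,1,1,1,0.6,0.6,0.6,0.6,0.6,0.6]
  newtons: 28

```text
time_s: 13.55
ee_pos: [567.1, 17.7, 69.2]
ee_rot: [-179.9, -0.2, 0.0]
force: [-0.2, 3.4, 6.2]
gripper_width: 63.6
gripper_force: 28.0
```

Call:
apply_moves:
  delta_pos:
    - [-0.06,0.02,0]
    - [-0.14,0.05,0]
    - [-0.22,0.09,0]
    - [-0.3,0.13,0]
    - [-0.38,0.17,0]
    - [-0.46,0.21,0]
    - [-0.52,0.25,0]
    - [-0.55,0.25,0]
  rot:
    - [0,0,0]
    - [0,0,0]
    - [0,0,0]
    - [0,0,0]
    - [0,0,0]
    - [0,0,0]
    - [0,0,0]
    - [0,0,0]
  hand: [0.6,0.6,0.6,0.6,0.6,0.6,0.6,0.6]

```text
time_s: 14.22
ee_pos: [502.1, 47.6, 69.3]
ee_rot: [180.0, -0.4, 0.1]
force: [6.6, 1.0, 10.2]
gripper_width: 63.8
gripper_force: 28.0
```

Call:
apply_moves:
  delta_pos:
    - [0,0.06,0]
    - [0,0.16,0]
    - [0,0.27,0]
    - [0,0.38,0]
    - [0,0.49,0]
    - [0,0.6,0]
    - [0,0.7,0]
    - [0,0.8,0]
    - [0,0.89,0]
    - [0,0.95,0]
  rot:
    - [0,0,0]
    - [0,0,0]
    - [0,0,0]
    - [0,0,0]
    - [0,0,0]
    - [0,0,0]
    - [0,0,0]
    - [0,0,0]
    - [0,0,0]
    - [0,0,0]
  hand: [0.6,0.6,0.6,0.6,0.6,0.6,0.6,0.6,0.6,0.6]

```text
time_s: 15.05
ee_pos: [500.2, 159.8, 69.2]
ee_rot: [179.8, -0.1, 0.2]
force: [0.1, -9.9, 13.6]
gripper_width: 63.4
gripper_force: 28.0
```

Call:
apply_moves:
  delta_pos:
    - [0,0.08,0]
    - [0,0.17,0]
    - [0.02,0.27,0]
    - [0.07,0.37,0]
    - [0.15,0.45,0]
    - [0.24,0.5,0]
    - [0.33,0.51,0]
    - [0.41,0.51,0]
    - [0.46,0.51,0]
    - [0.46,0.51,0]
  rot:
    - [0,0,0]
    - [0,0,0]
    - [0,0,0]
    - [0,0,0]
    - [0,0,0]
    - [0,0,0]
    - [0,0,0]
    - [0,0,0]
    - [0,0,0]
    - [0,0,0]
  hand: [0.6,0.6,0.6,0.6,0.6,0.6,0.6,0.6,0.6,0.6]

```text
time_s: 15.88
ee_pos: [552.4, 222.3, 69.3]
ee_rot: [180.0, 0.3, 0.0]
force: [-8.7, -1.4, 16.3]
gripper_width: 64.0
gripper_force: 28.0
```

```bash
python3 - <<'E'
from h import *
st=env.state();print(st['time_s'],np.round(st['ee_pos'],1))
p=viewer.grab_frame('scene');save(p,'s5')
for k,z in dict(pot_center=69.5,tumbler_center=69.5,lock_slot=20.5,mark_blue=22,eraser_c=29).items():
    for r in spotter.landmark_of(p,k)[:3]: print(k,round(r['score'],2),np.round(r['position']),np.round(pix2w(p,r['position'],z),1))
i=cv2.imread('pics/s5.png')[190:320,270:430];cv2.imwrite('pics/s5c.png',cv2.resize(i,None,fx=4,fy=4,interpolation=2))
E
```

```text
15.8833 [552.4 222.3  69.3]
pot_center 0.71 [351. 175.] [362.6 -22.9  69.5]
pot_center 0.68 [377. 267.] [553.  228.7  69.5]
pot_center 0.63 [395. 210.] [385.1 148.9  69.5]
tumbler_center 0.83 [257. 186.] [ 573.4 -175.3   69.5]
lock_slot 0.69 [307. 237.] [575.5  20.4  20.5]
mark_blue 0.71 [374. 282.] [561.1 229.2  22. ]
eraser_c 0.44 [343. 262.] [573.5 144.2  29. ]
eraser_c 0.3 [372. 276.] [555.9 219.8  29. ]
```

View pics/s5c.png

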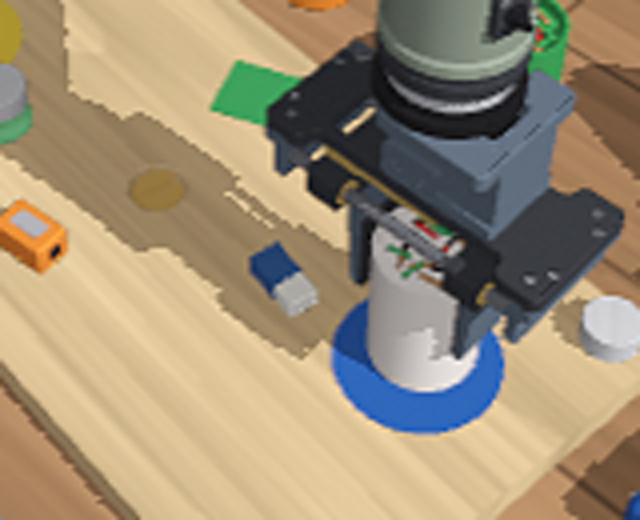

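The pot stands on blue (foot centre about crop 421,352; mark about 418,362), so it needs about 4 mm more towards +x. The brass lock shows at (157,188). I'm nudging the pot, releasing it, and going over the lock to look.

Call:
apply_moves:
  delta_pos:
    - [0.02,0.02,0]
    - [0.02,0.02,0]
    - [0.02,0.02,0]
    - [0.02,0.02,0]
    - [0.02,0.02,0]
    - [0.02,0.02,0]
    - [0.02,0.02,0]
    - [0.02,0.02,0.3]
    - [0.02,0.02,0.6]
    - [0.02,0.02,0.85]
  rot:
    - [0,0,0]
    - [0,0,0]
    - [0,0,0]
    - [0,0,0]
    - [0,0,0]
    - [0,0,0]
    - [0,0,0]
    - [0,0,0]
    - [0,0,0]
    - [0,0,0]
  hand: [0.6,0.6,0.6,0.6,1,1,1,1,1,1]

```text
time_s: 17.02
ee_pos: [557.3, 224.8, 170.5]
ee_rot: [180.0, 0.0, 0.0]
force: [1.0, 0.1, 0.7]
gripper_width: 91.4
gripper_force: 0.0
```

Call:
apply_moves:
  delta_pos:
    - [-0.3,-0.3,0.1]
    - [-0.3,-0.6,0.3]
    - [-0.3,-0.95,0.3]
    - [-0.3,-0.95,0.3]
  rot:
    - [0,0,0]
    - [0,0,0]
    - [0,0,0]
    - [0,0,0]
  hand: [1,1,1,1]

```text
time_s: 17.35
ee_pos: [521.0, 106.6, 206.8]
ee_rot: [179.9, -0.1, -0.1]
force: [-0.6, 1.1, -0.0]
gripper_width: 91.0
gripper_force: 0.0
```

Call:
apply_moves:
  delta_pos:
    - [-0.3,-0.3,0]
    - [-0.3,-0.6,0]
    - [-0.3,-0.8,0]
    - [-0.3,-0.8,0]
    - [-0.3,-0.8,0]
    - [-0.3,-0.8,0]
  rot:
    - [0,0,0]
    - [0,0,0]
    - [0,0,0]
    - [0,0,0]
    - [0,0,0]
    - [0,0,0]
  hand: [1,1,1,1,1,1]

```text
time_s: 17.85
ee_pos: [485.5, 15.4, 204.9]
ee_rot: [-180.0, 0.0, 0.0]
force: [0.2, 0.5, 0.6]
gripper_width: 90.9
gripper_force: 0.0
```

```bash
python3 - <<'E'
from h import *
st=env.state();print(st['time_s'],np.round(st['ee_pos'],1),np.round(st['ee_rot'],1))
p=viewer.grab_frame('wrist');save(p,'w6')
for k,z in dict(lock_slot=20.5,pot_center=69.5,mark_blue=22,tumbler_center=69.5,mark_yellow=22).items():
    for r in spotter.landmark_of(p,k)[:2]: print(k,round(r['score'],2),np.round(r['position'],1),np.round(wrist(p,r['position'],z,st),1))
t=viewer.grab_frame('top')
for k,z in dict(lock_slot=20.5,pot_center=69.5,mark_blue=22,holder=24,key_center=74).items():
    for r in spotter.landmark_of(t,k)[:2]: print('top',k,round(r['score'],2),np.round(r['position'],1),np.round(pix2w(t,r['position'],z),1))
m=p['pixels'];
r=spotter.landmark_of(p,'lock_slot');u=[int(x) for x in r[0]['position']] if r else [345,120]
x0,y0=max(u[0]-40,0),max(u[1]-30,0);print('crop',x0,y0)
cv2.imwrite('pics/w6c.png',cv2.resize(cv2.cvtColor(m[y0:y0+60,x0:x0+80],4),None,fx=10,fy=10,interpolation=2))
E
```

```text
17.85 [485.5  15.4 204.9] [-180.    0.    0.]
lock_slot 0.72 [314.   99.8] [573.   22.5  20.5]
lock_slot 0.43 [321.5 187.5] [469.9  13.9  20.5]
pot_center 0.66 [131.  129.4] [551.7 229.   69.5]
pot_center 0.45 [216.4 102.2] [572.9 120.9  69.5]
mark_blue 0.65 [132.4 128.9] [550.3 259.7  22. ]
tumbler_center 0.97 [499.2 103.6] [ 579.6 -181.1   69.5]
top lock_slot 0.45 [224.4 182.2] [558.9 236.7  20.5]
top pot_center 0.8 [334.5 270.5] [347.3 -45.   69.5]
top pot_center 0.67 [226.6 182.2] [552.  221.6  69.5]
top mark_blue 0.87 [229.  181.1] [561.9 224.9  22. ]
top mark_blue 0.26 [317.5 144.4] [663.2   3.3  22. ]
top holder 0.75 [474.7 220.5] [ 479.3 -396.8   24. ]
top key_center 0.62 [485.3 214.8] [ 490.  -404.4   74. ]
crop 274 69
```

View pics/w6c.png

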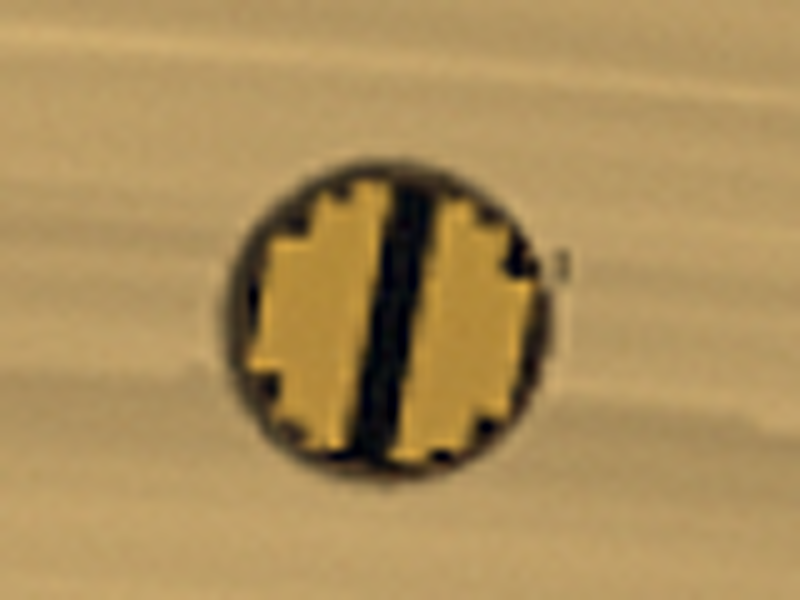

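The close wrist view shows the slot running from crop (412,185) to (372,455), centred at (392,318). I'm going to the key.

```bash
cat >> h.py <<'E'
E
python3 - <<'E'
from h import *
st=env.state();p=viewer.grab_frame('wrist')
a,b,c=[wrist(p,u,20.5,st) for u in((315.2,87.5),(311.2,114.5),(313.2,100.8))]
print(a,b,c,np.degrees(np.arctan2(*(a-b)[[1,0]])))
E
```

```text
[587.3342782   20.55778418  20.5       ] [556.14658169  25.12849841  20.5       ] [571.95597168  22.82925206  20.5       ] -8.337630653629647
```

Call:
apply_moves:
  delta_pos:
    - [-0.2,-0.3,0]
    - [-0.2,-0.6,0]
    - [-0.2,-0.9,0]
    - [-0.2,-0.9,0]
  rot:
    - [0,0,0]
    - [0,0,0]
    - [0,0,0]
    - [0,0,0]
  hand: [1,1,1,1]

```text
time_s: 18.88
ee_pos: [461.4, -98.1, 205.6]
ee_rot: [179.8, -0.1, -0.2]
force: [0.4, 0.2, 0.5]
gripper_width: 91.4
gripper_force: 0.0
```

Call:
apply_moves:
  delta_pos:
    - [-0.2,-0.3,0]
    - [-0.2,-0.6,0]
    - [-0.2,-0.9,0]
    - [-0.2,-0.9,0]
  rot:
    - [0,0,0]
    - [0,0,0]
    - [0,0,0]
    - [0,0,0]
  hand: [1,1,1,1]

```text
time_s: 19.22
ee_pos: [437.8, -206.1, 205.5]
ee_rot: [179.8, -0.1, -0.2]
force: [0.4, 0.4, 0.0]
gripper_width: 90.9
gripper_force: 0.0
```

Call:
apply_moves:
  delta_pos:
    - [-0.2,-0.3,0]
    - [-0.2,-0.6,0]
    - [-0.2,-0.9,0]
    - [-0.2,-0.9,0]
  rot:
    - [0,0,0]
    - [0,0,0]
    - [0,0,0]
    - [0,0,0]
  hand: [0.5,0.5,0.5,0.5]

```text
time_s: 19.55
ee_pos: [414.0, -313.9, 205.3]
ee_rot: [179.8, -0.1, -0.2]
force: [0.5, -0.1, 0.4]
gripper_width: 67.4
gripper_force: 0.0
```

Call:
apply_moves:
  delta_pos:
    - [-0.1,-0.3,0]
    - [-0.1,-0.6,0]
    - [-0.1,-0.75,0]
    - [-0.1,-0.75,0]
    - [-0.1,-0.75,0]
    - [-0.1,-0.75,0]
  rot:
    - [0,0,0]
    - [0,0,0]
    - [0,0,0]
    - [0,0,0]
    - [0,0,0]
    - [0,0,0]
  hand: [0.5,0.5,0.5,0.5,0.5,0.5]

```text
time_s: 20.05
ee_pos: [401.7, -397.6, 205.1]
ee_rot: [-179.9, 0.0, 0.1]
force: [0.8, 0.9, -1.2]
gripper_width: 45.8
gripper_force: 0.0
```

```bash
python3 - <<'E'
from h import *
st=env.state();print(st['time_s'],np.round(st['ee_pos'],1),np.round(st['ee_rot'],1))
p=viewer.grab_frame('wrist');save(p,'w7')
for k,z in dict(holder=0,key_center=54,key_tip=14).items():
    for r in spotter.landmark_of(p,k)[:2]: print(k,round(r['score'],2),np.round(r['position'],1),np.round(wrist(p,r['position'],z,st),1))
for r in spotter.trace(p,'key_center')[:1]:
    print(r['score'],r['box'])
    v,u=np.nonzero(r['mask']);print(cv2.minAreaRect(np.stack([u,v],1).astype(np.float32)))
r=spotter.landmark_of(p,'holder');u=[int(x) for x in r[0]['position']] if r else [320,120]
x0,y0=max(u[0]-60,0),max(u[1]-50,0);print('crop',x0,y0)
cv2.imwrite('pics/w7c.png',cv2.resize(cv2.cvtColor(p['pixels'][y0:y0+90,x0:x0+120],4),None,fx=6,fy=6,interpolation=2))
E
```

```text
20.05 [ 401.7 -397.6  205.1] [-1.799e+02  0.000e+00  1.000e-01]
holder 0.72 [328.5  99.5] [ 490.1 -407.1    0. ]
key_center 0.86 [327.7  96.8] [ 491.5 -405.    54. ]
key_tip 0.93 [329.9  97.3] [ 492.3 -408.4   14. ]
key_tip 0.28 [53.3 72.7] [570.5  14.7  14. ]
0.75 [332.2, 96.5, 29.8, 24.9]
((330.60003662109375, 96.69998931884766), (31.504819869995117, 15.504340171813965), 29.744882583618164)
crop 268 49
```

View pics/w7c.png

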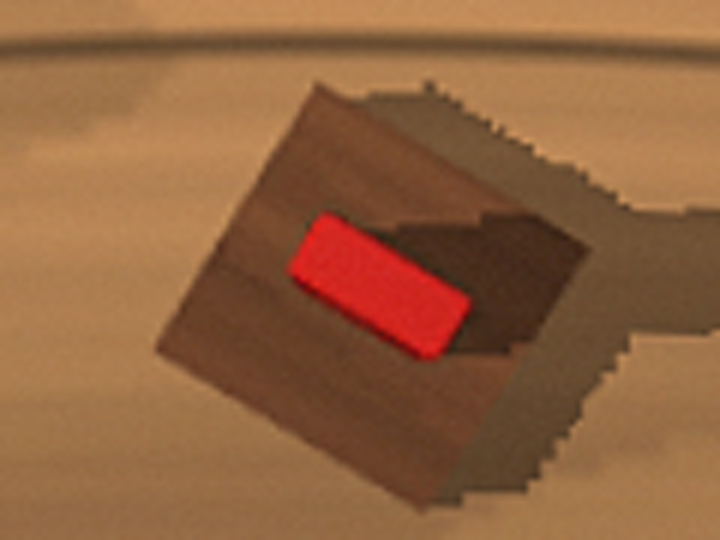

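The key handle's top face is centred at crop (379,285) with its long axis along about 59° in world, parallel to the holder's edge. I'm computing its position before the grasp.

```bash
python3 - <<'E'
from h import *
st=env.state();p=viewer.grab_frame('wrist');print(np.round(st['ee_pos'],1))
f=lambda u,z:wrist(p,(268+u[0]/6,49+u[1]/6),z,st)
print(f((379,285),84))
C=[f(u,84)[:2] for u in((325,212),(470,300),(430,358),(290,268))]
for i in range(4):
    d=C[(i+1)%4]-C[i];print(np.hypot(*d),np.degrees(np.arctan2(d[1],d[0])))
H=[f(u,24)[:2] for u in((318,85),(592,248),(425,512),(157,350))];print(np.mean(H,0))
for i in range(4):
    d=H[(i+1)%4]-H[i];print(np.hypot(*d),np.degrees(np.arctan2(d[1],d[0])))
E
```

```text
[ 401.7 -398.4  205.6]
[ 490.84930314 -408.66800093   84.        ]
26.50747800330272 -121.1714573061373
11.17722117640293 146.33059839939125
26.063770845254066 57.206538572849425
10.428903729748917 -31.352716222493385
[ 490.81767216 -409.6304924 ]
60.02437691186279 -120.45779750445934
60.02098737470575 148.67728579935772
59.48998360728739 58.587846445844725
59.02440897258997 -30.810533036243076
```

Call:
apply_moves:
  delta_pos:
    - [0.3,-0.08,0]
    - [0.6,-0.08,0]
    - [0.74,-0.085,0]
    - [0.74,-0.085,0]
    - [0.74,-0.085,0]
    - [0.74,-0.085,-0.1]
    - [0.74,-0.085,-0.3]
    - [0.74,-0.085,-0.5]
    - [0.74,-0.085,-0.7]
    - [0.74,-0.085,-0.7]
  rot:
    - [0,0,0.08]
    - [0,0,0.16]
    - [0,0,0.24]
    - [0,0,0.32]
    - [0,0,0.4]
    - [0,0,0.48]
    - [0,0,0.56]
    - [0,0,0.63]
    - [0,0,0.687]
    - [0,0,0.687]
  hand: [0.5,0.5,0.5,0.5,0.5,0.5,0.5,0.5,0.5,0.5]

```text
time_s: 21.23
ee_pos: [487.7, -407.0, 116.4]
ee_rot: [-179.4, -0.1, 59.2]
force: [-0.8, 1.2, 0.1]
gripper_width: 45.7
gripper_force: 0.0
```

Call:
apply_moves:
  delta_pos:
    - [0,0,-0.1]
    - [0,0,-0.1]
    - [0,0,-0.1]
  rot:
    - [0,0,0]
    - [0,0,0]
    - [0,0,0]
  hand: [0.5,0.5,0.5]

```text
time_s: 21.48
ee_pos: [490.5, -409.4, 110.1]
ee_rot: [180.0, 0.0, 59.0]
force: [-0.6, -0.4, 0.0]
gripper_width: 45.8
gripper_force: 0.0
```

Well aligned. I'm going down to z=41 and gripping.

Call:
apply_moves:
  delta_pos:
    - [0,0,-0.2]
    - [0,0,-0.4]
    - [0,0,-0.57]
    - [0,0,-0.57]
    - [0,0,-0.57]
    - [0,0,-0.57]
    - [0,0,-0.57]
    - [0,0,-0.57]
    - [0,0,-0.57]
    - [0,0,-0.57]
  rot:
    - [0,0,0]
    - [0,0,0]
    - [0,0,0]
    - [0,0,0]
    - [0,0,0]
    - [0,0,0]
    - [0,0,0]
    - [0,0,0]
    - [0,0,0]
    - [0,0,0]
  hand: [0.5,0.5,0.5,0.5,0.3,0.05,0.05,0.05,0.05,0.05]
  newtons: 30

```text
time_s: 22.32
ee_pos: [490.6, -409.8, 42.0]
ee_rot: [179.9, 0.0, 59.1]
force: [0.0, -0.4, 2.8]
gripper_width: 11.9
gripper_force: 30.0
```

Call:
apply_moves:
  delta_pos:
    - [0,0,0]
    - [0,0,0]
    - [0,0,0]
    - [0,0,0]
  rot:
    - [0,0,0]
    - [0,0,0]
    - [0,0,0]
    - [0,0,0]
  hand: [0.05,0.05,0.05,0.05]

```text
time_s: 22.65
ee_pos: [490.7, -409.8, 42.0]
ee_rot: [179.9, 0.0, 59.1]
force: [-0.1, 0.3, 6.9]
gripper_width: 11.7
gripper_force: 30.0
```

Call:
apply_moves:
  delta_pos:
    - [0,0,0.1]
    - [0,0,0.25]
    - [0,0,0.5]
    - [0,0,0.75]
    - [0,0,1]
    - [0,0,1]
  rot:
    - [0,0,0]
    - [0,0,0]
    - [0,0,0]
    - [0,0,0]
    - [0,0,0]
    - [0,0,0]
  hand: [0.05,0.05,0.05,0.05,0.05,0.05]

```text
time_s: 23.15
ee_pos: [492.9, -411.6, 168.2]
ee_rot: [179.3, 0.1, 59.1]
force: [0.6, -0.8, -0.6]
gripper_width: 11.9
gripper_force: 30.0
```

Call:
apply_moves:
  delta_pos:
    - [0.04,0.2,0.05]
    - [0.08,0.4,0.05]
    - [0.12,0.6,0.05]
    - [0.17,0.9,0.05]
    - [0.17,0.9,0.05]
  rot:
    - [0,0,0.07]
    - [0,0,0.14]
    - [0,0,0.21]
    - [0,0,0.28]
    - [0,0,0.328]
  hand: [0.05,0.05,0.05,0.05,0.05]

```text
time_s: 23.57
ee_pos: [510.5, -295.7, 166.6]
ee_rot: [-179.9, -0.3, 87.7]
force: [-0.5, -0.3, -0.5]
gripper_width: 11.6
gripper_force: 30.0
```

Call:
apply_moves:
  delta_pos:
    - [0.04,0.2,0]
    - [0.08,0.4,0]
    - [0.12,0.6,0]
    - [0.17,0.9,0]
    - [0.17,0.9,0]
  rot:
    - [0,0,0.07]
    - [0,0,0.14]
    - [0,0,0.21]
    - [0,0,0.28]
    - [0,0,0.328]
  hand: [0.05,0.05,0.05,0.05,0.05]

```text
time_s: 23.98
ee_pos: [531.0, -188.0, 166.6]
ee_rot: [180.0, -0.2, 115.9]
force: [-0.7, 0.5, -0.1]
gripper_width: 11.7
gripper_force: 30.0
```

Call:
apply_moves:
  delta_pos:
    - [0.04,0.2,0]
    - [0.08,0.4,0]
    - [0.12,0.6,0]
    - [0.17,0.9,0]
    - [0.17,0.9,0]
  rot:
    - [0,0,0.07]
    - [0,0,0.14]
    - [0,0,0.21]
    - [0,0,0.28]
    - [0,0,0.328]
  hand: [0.05,0.05,0.05,0.05,0.05]

```text
time_s: 24.4
ee_pos: [551.6, -80.2, 166.6]
ee_rot: [179.9, -0.2, 144.1]
force: [0.4, 0.1, -0.1]
gripper_width: 12.0
gripper_force: 30.0
```

Call:
apply_moves:
  delta_pos:
    - [0.04,0.2,0]
    - [0.08,0.4,0]
    - [0.12,0.6,0]
    - [0.17,0.9,0]
    - [0.17,0.9,0]
    - [0.17,0.9,0]
    - [0.17,0.9,0]
  rot:
    - [0,0,0.07]
    - [0,0,0.14]
    - [0,0,0.21]
    - [0,0,0.28]
    - [0,0,0.328]
    - [0,0,0.328]
    - [0,0,0.328]
  hand: [0.05,0.05,0.05,0.05,0.05,0.05,0.05]

```text
time_s: 24.98
ee_pos: [571.4, 22.7, 166.6]
ee_rot: [-180.0, -0.1, 171.8]
force: [-0.8, -0.8, 0.4]
gripper_width: 12.0
gripper_force: 30.0
```

```bash
python3 - <<'E'
from h import *
st=env.state();print(st['time_s'],np.round(st['ee_pos'],1),np.round(st['ee_rot'],1),np.round(st['qpos'],0))
p=viewer.grab_frame('wrist');save(p,'w8')
for k,z in dict(lock_slot=20.5,key_tip=st['ee_pos'][2]-28).items():
    for r in spotter.landmark_of(p,k)[:2]: print(k,round(r['score'],2),np.round(r['position'],1),np.round(wrist(p,r['position'],z,st),1))
E
```

```text
24.9833 [571.4  22.7 166.6] [-1.800e+02 -1.000e-01  1.718e+02] [  1.  20.  94.  -0.  66. -81.]
lock_slot 0.7 [324.7 184. ] [571.6  25.9  20.5]
lock_slot 0.69 [95.5 95.5] [ 417.7 -235.6   20.5]
key_tip 0.91 [321.5 218.7] [566.3  23.  138.6]
```

View pics/w8.png

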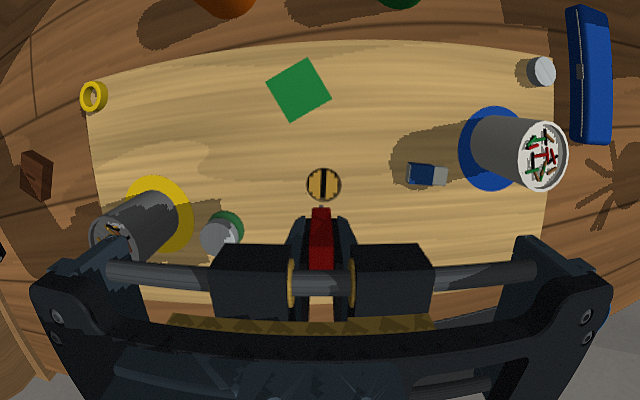

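The wrist view shows the slot at (323,184), with the key (red, 321,220) almost in line with it. I'm going lower for a last close look.

Call:
apply_moves:
  delta_pos:
    - [0,0.01,-0.25]
    - [0,0.01,-0.5]
    - [0,0.01,-0.75]
    - [0,0.01,-0.88]
    - [0,0.01,-0.88]
    - [0,0.01,-0.88]
    - [0,0.01,-0.88]
  rot:
    - [0,0,0]
    - [0,0,0]
    - [0,0,0]
    - [0,0,0]
    - [0,0,0]
    - [0,0,0]
    - [0,0,0]
  hand: [0.05,0.05,0.05,0.05,0.05,0.05,0.05]

```text
time_s: 25.72
ee_pos: [573.0, 23.3, 62.7]
ee_rot: [180.0, 0.1, 171.8]
force: [0.5, -0.2, 0.1]
gripper_width: 12.1
gripper_force: 30.0
```

```bash
python3 - <<'E'
from h import *
st=env.state();print(st['time_s'],np.round(st['ee_pos'],1),np.round(st['ee_rot'],1))
p=viewer.grab_frame('wrist');save(p,'w9')
for k,z in dict(lock_slot=20.5,key_tip=st['ee_pos'][2]-28).items():
    for r in spotter.landmark_of(p,k)[:2]: print(k,round(r['score'],2),np.round(r['position'],1),np.round(wrist(p,r['position'],z,st),1))
cv2.imwrite('pics/w9c.png',cv2.resize(cv2.cvtColor(p['pixels'][155:275,250:400],4),None,fx=5,fy=5,interpolation=2))
E
```

```text
25.7167 [573.   23.3  62.7] [1.800e+02 1.000e-01 1.718e+02]
lock_slot 0.78 [327.1 216.5] [572.2  27.3  20.5]
key_tip 0.74 [319.9 221.1] [569.6  22.3  34.7]
```

View pics/w9c.png

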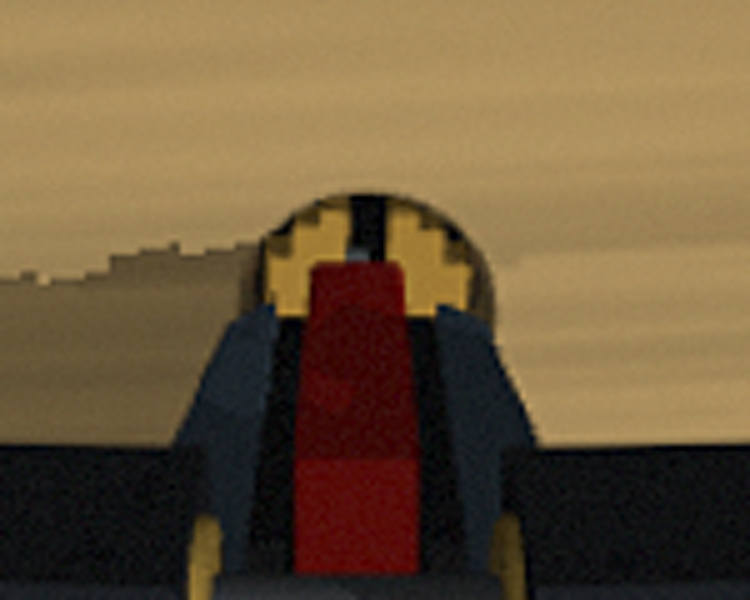

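The slot's mid-line is at crop column 369 and the blade is at 357 (about 7 px/mm), so I shift about +1.7 mm in y and then insert.

Call:
apply_moves:
  delta_pos:
    - [-0.005,0.014,0]
    - [-0.005,0.014,0]
    - [-0.005,0.014,-0.04]
    - [-0.005,0.014,-0.08]
    - [-0.005,0.014,-0.11]
    - [-0.005,0.014,-0.14]
    - [-0.005,0.014,-0.16]
    - [-0.005,0.014,-0.16]
    - [-0.005,0.014,-0.16]
  rot:
    - [0,0,0]
    - [0,0,0]
    - [0,0,0]
    - [0,0,0]
    - [0,0,0]
    - [0,0,0]
    - [0,0,0]
    - [0,0,0]
    - [0,0,0]
  hand: [0.05,0.05,0.05,0.05,0.05,0.05,0.05,0.05,0.05]

```text
time_s: 26.62
ee_pos: [571.2, 25.5, 41.9]
ee_rot: [180.0, -0.0, 171.8]
force: [0.2, 0.2, -0.8]
gripper_width: 11.8
gripper_force: 30.0
```

Call:
apply_moves:
  delta_pos:
    - [0,0,-0.015]
    - [0,0,-0.03]
    - [0,0,-0.04]
    - [0,0,-0.04]
    - [0,0,-0.04]
  rot:
    - [0,0,0]
    - [0,0,0]
    - [0,0,0]
    - [0,0,0]
    - [0,0,0]
  hand: [0.05,0.05,0.05,0.05,0.05]

```text
time_s: 27.03
ee_pos: [571.7, 25.4, 38.4]
ee_rot: [180.0, 0.1, 171.8]
force: [-1.8, 0.4, 6.2]
gripper_width: 11.5
gripper_force: 30.0
```

The key is seated (tip about 10.5 mm). I turn it clockwise.

Call:
apply_moves:
  delta_pos:
    - [0,0,0]
    - [0,0,0]
    - [0,0,0]
    - [0,0,0]
    - [0,0,0]
    - [0,0,0]
    - [0,0,0]
    - [0,0,0]
    - [0,0,0]
    - [0,0,0]
  rot:
    - [0,0,-0.06]
    - [0,0,-0.12]
    - [0,0,-0.18]
    - [0,0,-0.24]
    - [0,0,-0.3]
    - [0,0,-0.36]
    - [0,0,-0.42]
    - [0,0,-0.48]
    - [0,0,-0.54]
    - [0,0,-0.6]
  hand: [0.05,0.05,0.05,0.05,0.05,0.05,0.05,0.05,0.05,0.05]

```text
time_s: 27.87
ee_pos: [571.8, 25.1, 38.4]
ee_rot: [179.9, 0.1, 120.1]
force: [-1.0, -0.7, 5.2]
gripper_width: 12.0
gripper_force: 30.0
```

Call:
apply_moves:
  delta_pos:
    - [0,0,0]
    - [0,0,0]
    - [0,0,0]
    - [0,0,0]
    - [0,0,0]
    - [0,0,0]
    - [0,0,0]
    - [0,0,0]
    - [0,0,0]
  rot:
    - [0,0,-0.06]
    - [0,0,-0.12]
    - [0,0,-0.18]
    - [0,0,-0.24]
    - [0,0,-0.3]
    - [0,0,-0.36]
    - [0,0,-0.4]
    - [0,0,-0.42]
    - [0,0,-0.42]
  hand: [0.05,0.05,0.05,0.05,0.05,0.05,0.05,0.05,0.05]

```text
time_s: 28.62
ee_pos: [572.1, 25.4, 38.4]
ee_rot: [179.9, -0.0, 84.2]
force: [0.2, -0.3, 6.4]
gripper_width: 11.7
gripper_force: 30.0
```

```bash
python3 - <<'E'
from h import *
st=env.state();print({k:np.round(st[k],2) for k in('time_s','ee_pos','ee_rot','force','torque')})
E
```

```text
{'time_s': np.float64(28.62), 'ee_pos': array([572.11,  25.4 ,  38.42]), 'ee_rot': array([ 1.7987e+02, -1.0000e-02,  8.4160e+01]), 'force': array([ 0.15, -0.33,  6.4 ]), 'torque': array([-0.07,  0.03, -0.02])}
```

Now I turn further, past the blade's play, to feel the stop.

Call:
apply_moves:
  delta_pos:
    - [0,0,0]
    - [0,0,0]
    - [0,0,0]
    - [0,0,0]
  rot:
    - [0,0,-0.03]
    - [0,0,-0.05]
    - [0,0,-0.07]
    - [0,0,-0.07]
  hand: [0.05,0.05,0.05,0.05]

```text
time_s: 28.95
ee_pos: [572.2, 25.4, 38.4]
ee_rot: [179.9, -0.0, 78.2]
force: [-1.4, -0.4, 5.1]
gripper_width: 12.1
gripper_force: 30.0
```

```bash
python3 - <<'E'
from h import *
st=env.state();print({k:np.round(st[k],2) for k in('time_s','ee_pos','ee_rot','force','torque')})
E
```

```text
{'time_s': np.float64(28.95), 'ee_pos': array([572.19,  25.41,  38.45]), 'ee_rot': array([ 1.7986e+02, -2.0000e-02,  7.8160e+01]), 'force': array([-1.4 , -0.36,  5.08]), 'torque': array([-0.05,  0.05,  0.02])}
```

Call:
apply_moves:
  delta_pos:
    - [0,0,0]
    - [0,0,0]
    - [0,0,0]
    - [0,0,0]
  rot:
    - [0,0,-0.02]
    - [0,0,-0.04]
    - [0,0,-0.04]
    - [0,0,-0.04]
  hand: [0.05,0.05,0.05,0.05]

```text
time_s: 29.28
ee_pos: [572.1, 25.4, 38.4]
ee_rot: [179.9, -0.0, 74.8]
force: [0.0, 0.7, 4.6]
gripper_width: 11.7
gripper_force: 30.0
```

```bash
python3 - <<'E'
from h import *
st=env.state();print({k:np.round(st[k],2) for k in('time_s','ee_pos','ee_rot','force','torque')})
p=viewer.grab_frame('wrist');save(p,'w10')
cv2.imwrite('pics/w10c.png',cv2.resize(cv2.cvtColor(p['pixels'][155:275,250:400],4),None,fx=5,fy=5,interpolation=2))
E
```

```text
{'time_s': np.float64(29.28), 'ee_pos': array([572.08,  25.44,  38.42]), 'ee_rot': array([ 1.7987e+02, -2.0000e-02,  7.4820e+01]), 'force': array([0.02, 0.74, 4.59]), 'torque': array([-0.04,  0.02,  0.25])}
```

The torque rose to 0.25 N m, so this is the stop. I release and go straight up.

Call:
apply_moves:
  delta_pos:
    - [0,0,0]
    - [0,0,0]
    - [0,0,0]
    - [0,0,0]
    - [0,0,0]
    - [0,0,0.1]
    - [0,0,0.3]
    - [0,0,0.6]
    - [0,0,0.95]
    - [0,0,0.95]
  rot:
    - [0,0,0.02]
    - [0,0,0.02]
    - [0,0,0.02]
    - [0,0,0.02]
    - [0,0,0.02]
    - [0,0,0.02]
    - [0,0,0.02]
    - [0,0,0.02]
    - [0,0,0.02]
    - [0,0,0.02]
  hand: [0.05,0.4,0.4,0.4,0.4,0.4,0.4,0.4,0.4,0.4]

```text
time_s: 30.17
ee_pos: [576.0, 25.6, 159.1]
ee_rot: [179.2, -0.2, 76.4]
force: [1.2, 0.9, 0.5]
gripper_width: 36.6
gripper_force: 0.0
```

Call:
apply_moves:
  delta_pos:
    - [-0.3,0,0.3]
    - [-0.6,0,0.5]
    - [-0.9,0,0.5]
    - [-0.9,0,0.5]
    - [-0.9,0,0.5]
  rot:
    - [0,0,0]
    - [0,0,0]
    - [0,0,0]
    - [0,0,0]
    - [0,0,0]
  hand: [0.4,0.4,0.4,0.4,0.4]

```text
time_s: 30.58
ee_pos: [461.5, 25.5, 212.0]
ee_rot: [179.9, -0.0, 76.5]
force: [0.2, -0.4, -0.6]
gripper_width: 36.2
gripper_force: 0.0
```

```bash
python3 - <<'E'
from h import *
st=env.state();print(st['time_s'],np.round(st['ee_pos'],1))
t=viewer.grab_frame('top');s=viewer.grab_frame('scene');save(s,'s11')
for n,p in(('top',t),('scene',s)):
  for k,z in dict(pot_center=69.5,tumbler_center=69.5,key_center=50.5).items():
    for r in spotter.landmark_of(p,k)[:2]: print(n,k,round(r['score'],2),np.round(pix2w(p,r['position'],z),1))
i=cv2.imread('pics/s11.png')[160:310,220:420];cv2.imwrite('pics/s11c.png',cv2.resize(i,None,fx=4,fy=4,interpolation=2))
E
```

```text
30.5833 [461.5  25.5 212. ]
top pot_center 0.82 [339.  -44.9  69.5]
top pot_center 0.65 [552.9 223.9  69.5]
top tumbler_center 0.95 [ 574.1 -182.1   69.5]
top key_center 0.74 [656.6  -1.   50.5]
top key_center 0.51 [ 486.7 -390.8   50.5]
scene pot_center 0.73 [375.6 138.9  69.5]
scene pot_center 0.6 [552.3 230.2  69.5]
scene tumbler_center 0.9 [ 584.8 -175.2   69.5]
scene key_center 0.65 [569.2  17.6  50.5]
```

View pics/s11c.png

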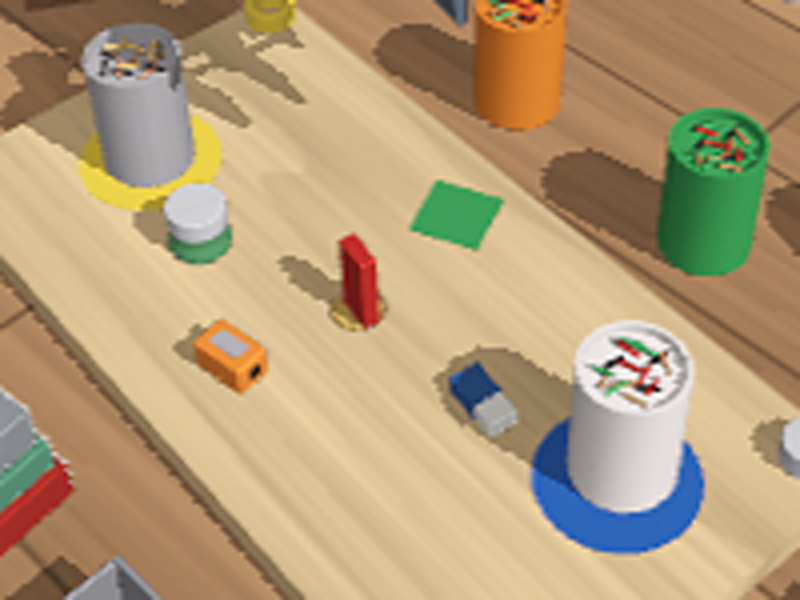

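The key stands upright in the lock and the tumbler is well centred. The pot (foot about crop 624,467) looks a little behind the blue mark's centre (about 618,482), so I'll check it with a silhouette fit.

```bash
python3 - <<'E'
from h import *
from scipy.optimize import minimize
a=np.linspace(0,2*np.pi,60)
def sil(p,x,y,h=95,r=32):
    P=np.array([w2pix(p,(x+r*np.cos(t),y+r*np.sin(t),z)) for z in(22,22+h) for t in a],np.float32)
    m=np.zeros((1600,2560),np.uint8);cv2.fillConvexPoly(m,cv2.convexHull((P*4+1.5).astype(np.int32)),1);return m>0
for n in('scene','top'):
  p=viewer.grab_frame(n)
  for k,g in(('pot_center',(555,225)),('tumbler_center',(580,-178))):
    best=None
    for r in spotter.trace(p,k):
        q=w2pix(p,(*g,69.5))
        if np.hypot(r['box'][0]-q[0],r['box'][1]-q[1])<12: best=r;break
    if best is None: print(n,k,'none');continue
    M=cv2.resize(best['mask'].astype(np.uint8),(2560,1600),interpolation=0)>0
    f=lambda v:-(lambda s:(s&M).sum()/(s|M).sum())(sil(p,*v))
    o=minimize(f,g,method='Nelder-Mead',options=dict(initial_simplex=[g,(g[0]+8,g[1]),(g[0],g[1]+8)],xatol=.2,fatol=1e-4))
    print(n,k,o.x,o.fun)
  im=cv2.cvtColor(p['pixels'],cv2.COLOR_RGB2HSV)
  for nm,lo,hi,g in(('blue',(100,150,40),(125,255,255),(557,225)),('yellow',(22,150,90),(32,255,255),(580,-177))):
    c0=w2pix(p,(*g,22));m=cv2.inRange(im,lo,hi);w=np.zeros_like(m);cv2.circle(w,(int(c0[0]),int(c0[1])),32,255,-1)
    c=max(cv2.findContours(m&w,0,1)[0],key=cv2.contourArea)
    W=np.array([pix2w(p,x[0],22)[:2] for x in cv2.convexHull(c)],np.float32);print(n,nm,cv2.minEnclosingCircle(W))
E
```

```text
scene pot_center [548.42644119 221.35102272] -0.9520647537805351
scene tumbler_center [ 577.8548522  -179.10483336] -0.9299333333333333
scene blue ((555.46630859375, 225.18983459472656), 48.683597564697266)
scene yellow ((578.0675659179688, -178.24032592773438), 49.501399993896484)
top pot_center [549.97009277 221.97381592] -0.9499458455825468
top tumbler_center [ 581.11429771 -179.55476175] -0.9398613383189218
top blue ((557.0052490234375, 224.8743896484375), 48.513065338134766)
top yellow ((580.9456787109375, -177.5976104736328), 50.61315155029297)
```

Both cameras put the pot about 8 mm and the tumbler about 2 mm from their mark centres, within the 15 mm limit. I'm handing in.

```bash
python3 -c "
from workcell import env
print(env.job_done())"
```

```text
the job is handed in; nothing more can be done
None
```

I handed the job in at about 31 s of the 72 s, with no verdict returned: the tumbler is about 2 mm off the yellow mark's centre, the pot about 8 mm off the blue's (limit 15 mm), and the key stands in the lock, turned clockwise until the torque rose to 0.25 N m at the stop.

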